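# Find the hidden index hole and pin the loft fixture

### The arm

A 6-joint arm with a two-finger parallel gripper is mounted at the origin on a cart in front of the work surface, level with it; the furniture and walls round the work are solid. World frame = base frame: x ahead of the robot, y to its left, z up, the work surface at z = 0. Lengths are in m, angles in rad, forces in N, time in s.
With the tool pointing down it reaches from about 0.225 to 0.875 m from the base axis. Payload 3.4 kg.
Tool frame: the origin (TCP) lies on the centre line of the jaws, within the pads' length; the fingertips stand 17 mm ahead of it and the grasp point (between the pads) lies 2 mm behind it (nose_length is the distance from the TCP to the fingertips, in m); z points along the fingers, y is the line along which they close (so a half turn about z gives the same grasp; the last joint's range is limited). The gripper opens to 85 mm and grips with 20 to 120 N. Pads are 22 mm wide; open, the fingers measure 114 mm over their backs; the gripper's body (76 mm by 85 mm) begins 54 mm behind the grasp point. The pads swing forward as they close: fully open they stand 13 mm farther back than shut.
Start: joints at [-1.356, 0.276, 1.505, -0, 1.361, -0.121], TCP at [0.189, -0.543, 0.248] pointing down, gripper open.
Joint ranges: [-2.89, 2.89], [-0.75, 2.08], [0.22, 2.7], [-1.18, 4.32], [0.11, 2.71], [-2.7, 2.7]. Speed limits (rad/s): [2.57, 2.57, 3.14, 3.14, 3.14, 3.14].

### API

Orientations are given as a unit quaternion [w, x, y, z].
In Python, from rig import get_state, get_image, sign_off, find_in, place_of, nose_length gives the robot as it stands.
- The arm moves only by the tool apply_moves, never from a script. Its argument "deltas" is one flat list of numbers, 5 for each row, row after row: the finger opening in mm, from 0 to 85.4, then the shift along the tool's x, y, z in mm, then the turn about the tool's z in degrees. A call has 1 to 12 rows; each row is the pose to reach, as a shift and turn from the pose commanded when the call began, along the tool's axes at that moment; what a row does not reach only later rows make up. A row lasts 1/12 s, in which the tool goes at most 41.7 mm and 7.16 degrees, less where a joint would pass 70% of its speed; a pose out of reach is approached as far as the arm can. A call with a gripper value outside its range is refused whole. The fingers move at their own pace and stop on an object; "squeeze" is the grip in N (left out, the last holds). Time passes only in rows, so rows that repeat a pose let the fingers close. It gives the time, the measured TCP pose, the force, the opening and the grip force at its end, in the units of the state.
- get_state(): the state, without advancing time (a new reading comes with each control period).
- get_image(name): name is "side" or "top"; returns a dict with "frame" (420x560x3 uint8, red, green, blue), "K" (3x3 intrinsics, pixels), "k1" (the pictures are not rectified: a ray, as slopes to the right and down, at radius r is drawn at 1 + k1 r^2 times it, then the intrinsics apply), "position" and "orientation" of the camera in the world. Camera axes: x right, y down, z forward; pixel columns grow to the right and rows downward; lengths in m; the calibration is good to about 2 mm. A picture is of the moment at which its call begins. There is no depth.
- sign_off(): hands the job in; it is judged then, once.
Trained networks look in a picture, given as the dict that the camera call returned (one of the last four; its "shot" number tells which), for a name from the list of things; names that differ only in an ending like _2 or _b are one class to them, and where a whole thing is asked for, a point or a joint stands for the part that bears it (a point fixed in the world has none). Each returns a list of dicts, best first, with "score" (0 to 1); they miss things now and then, are a little off and sometimes report something else, mostly with a low value. They report only what shows in the picture. A call takes as long as a camera call. They do not tell look-alikes from the thing itself.
- find_in(query, picture): "point" ([column, row] in pixels, amid what is visible of it).
- place_of(query, picture): "point" ([column, row] in pixels: a listed point, or the origin of a listed thing).
The state is a dict: "clock": time; "qpos": joint angles; "qd": joint speeds; "effort": joint torques, N m; "position": TCP position; "ee_rot": TCP orientation; "contact_force": force on the tool from outside, world axes, zero at the start; "moment": the same for the moment, N m; "width": finger opening in m; "gripper_force": force on a finger pad.
Only numpy, scipy, OpenCV 4.12 (cv2) and the standard library are available. Lean on these libraries where they do the work, as an engineer would, in place of code of your own. Each camera call takes 0.05 s, during which the arm holds its last target. There are 200 camera calls.

### The job

Take the red-headed locking pin from its wooden parking block, put it through the brass bush of the fixture's sliding dust shutter, and, pressing gently on the hidden sprung bar inside, sweep pin and shutter along until you feel the pin catch in the bar's hole. Then push the pin fully home, with its collar down on the bush, and let go. Never force the pin or lever it over out of upright, and leave the tools and parts lying around where they are.

Things in the scene. Friction and masses are not known exactly. Their poses are not given: they have to be found in the camera images.
- fixture: Loft index fixture, fixed: blue and aluminium housing 80 mm wide (its x), 240 mm long (its y), 79 mm high, on a 110 x 256 mm foot; a ledge on its +x side carries a fixed club head (to 113 mm off the centre line). Origin: centre of its underside on the bench, z up. A 16 mm slot in its top, along its y, lies under the sliding shutter. Never meet it with the pin at over 30 N
- bar_middle (a point): point fixed to the fixture, on its centre line at y = 0, at the height of the hidden sprung bar's flat top face (56 mm above the bench). The bar yields only straight down: 2 N to start, 0.6 N more per mm, about 8 N at 10 mm, then a hard stop. Below it the pin has free room
- shutter (a joint): position of the steel dust shutter (178 x 60 mm plate with the bush) along the fixture's y, in m; 0 is the middle, range -0.040 to 0.040; it starts near the -y end (-0.039 to -0.034) and slides freely against about 1.2 N of friction. It is moved by the pin standing in its bush
- bush (a point): centre of the upper mouth of the brass bush (38 x 38 mm square flange) on the shutter, 88 mm above the bench, moves with the shutter; z up. Bore 11.5 mm, with a 3 mm chamfer at its mouth; the bore is 18 mm deep down through the shutter
- park_block: wooden parking block, 60 x 60 x 40 mm, fixed; origin at the centre of its underside; a 13 mm upright hole, 35 mm deep, in its middle holds the pin
- pin: locking pin, 0.08 to 0.17 kg, upright in the block, tip 5 mm above the bench: steel shank 10 mm, 52 mm long, tapered over its last 3 mm to 6 mm; above it a collar 26 mm (52 to 57 mm up), then a red round grip 20 mm (57 to 99 mm up). Origin at the tip, z up along the pin. Keep it within 0.08 rad of upright once in the bush. Home, collar on the bush, the tip is 36 mm above the bench
- pin_tip (a point): centre of the pin's lower end, same as the pin's origin
- iron_head: loose golf iron head, 55 x 110 x 13 mm; a bystander, origin under its middle
- hex_key: loose black hex key, 27 x 93 x 5 mm; a bystander, origin under its middle
- spring_clamp: loose orange spring clamp, 58 x 104 x 16 mm; a bystander, origin under its middle
- ferrule_box: loose blue parts box with clear lid, 73 x 197 x 38 mm; a bystander, origin under its middle
- travel_end (a point): point fixed to the fixture on its centre line at y = +40 mm, at the bar's face height: where the bush ends at full +y travel. The bar's only hole (round, 12.5 mm, through, 1 mm chamfer) lies on the centre line somewhere between the bush's start and here, 15 mm or more from the start; else the face is smooth. There the pressed bar springs up round the pin and the hole's edge stops it sideways
Mind the look-alikes: they are no part of the job. Of the things like the pin, leave any that is blue; of the rest the larger one is meant.

How it is judged:
By the outcome, as a careful person would: the job done as asked, in the order asked, and still so for the second after the job is handed in, with the robot touching nothing.
It also fails if it takes over 51 s, if anything falls off the work surface, if the arm or the gripper's body presses on something with over 40 N, if the wrist force passes 120 N, or if a joint passes its speed limit or range.

## Working session

There is one attempt and no reset: what is moved stays moved. The work goes in short steps, Python scripts to look and compute and a tool call to move; the robot and the scene stay as the last step left them, time stands still between calls to the robot, and variables do not carry over. Pictures are saved under pics/ and viewed, at most 10 in all, crops included, and the job is handed in when it is done.

Besides the shell and the picture viewer there is one more tool, called after "Emit:" as name(argument=value, ...) on one line, values as JSON. apply_moves: Moves the arm, as the interface text tells. Its arguments: {"type":"object","properties":{"deltas":{"type":"array"},"squeeze":{"type":"number"}},"required":["deltas"]}

```bash
mkdir -p pics
cat > h.py <<'E'
import numpy as np, cv2
from rig import *
from scipy.spatial.transform import Rotation as R
def rot(q): return R.from_quat([q[1],q[2],q[3],q[0]]).as_matrix()
def ray(im,px):
    K=np.array(im["K"]); d=np.array([(px[0]-K[0,2])/K[0,0],(px[1]-K[1,2])/K[1,1]]); u=d.copy()
    for _ in range(30): u=d/(1+im["k1"]*(u@u))
    v=rot(im["orientation"])@np.array([u[0],u[1],1]); return np.array(im["position"]),v
def atz(im,px,z):
    o,v=ray(im,px); return o+v*(z-o[2])/v[2]
def proj(im,p):
    c=rot(im["orientation"]).T@(np.array(p)-np.array(im["position"])); u=c[:2]/c[2]; u=u*(1+im["k1"]*(u@u)); K=np.array(im["K"])
    return [K[0,0]*u[0]+K[0,2],K[1,1]*u[1]+K[1,2]]
def tri(a,pa,b,pb):
    o1,v1=ray(a,pa);o2,v2=ray(b,pb); v1/=np.linalg.norm(v1);v2/=np.linalg.norm(v2)
    s=np.linalg.lstsq(np.c_[v1,-v2],o2-o1,rcond=None)[0]; p,q=o1+s[0]*v1,o2+s[1]*v2
    return (p+q)/2,np.linalg.norm(p-q)
def save(im,n): cv2.imwrite("pics/"+n,im["frame"][:,:,::-1])
E
python3 - <<'E'
from h import *
np.set_printoptions(precision=4,suppress=True)
for n in("top","side"):
    im=get_image(n); save(im,n+"0.png"); print(n,im["position"],im["orientation"],im["K"][0][0],im["k1"])
    for q,z in (("pin",.005),("pin_tip",.005),("park_block",0),("bush",.088),("fixture",0),("bar_middle",.056),("travel_end",.056)):
        for r in place_of(q,im)[:4]: print(q,np.round(r["point"],1),round(r["score"],2),atz(im,r["point"],z))
print(get_state(),nose_length)
E
```

```text
top [0.4372 0.0576 1.2187] [-0.0257  0.709  -0.7019  0.0638] 502.5949476465387 -0.1451058162568663
side [0.1731 0.814  0.8023] [ 0.0976 -0.2068  0.8746 -0.4275] 513.9283222391854 -0.13845487981652105
pin [291.  373.9] 0.83 [0.386  0.3088 0.005 ]
pin [246.3 362.1] 0.7 [0.4712 0.3226 0.005 ]
pin [216. 341.] 0.66 [0.5468 0.3062 0.005 ]
pin_tip [290.4 373.3] 0.93 [0.3876 0.3081 0.005 ]
pin_tip [215.  340.7] 0.63 [0.5489 0.3064 0.005 ]
pin_tip [247.5 359.5] 0.59 [0.472  0.3164 0.005 ]
park_block [250.1 363.1] 0.63 [0.4656 0.3183 0.    ]
bush [286.3 210.3] 0.61 [ 0.5585 -0.0295  0.088 ]
fixture [276.9 246.9] 0.7 [0.5653 0.0034 0.    ]
fixture [284.1 229.3] 0.57 [ 0.5781 -0.0624  0.    ]
fixture [359.2 258.9] 0.38 [ 0.3785 -0.0443  0.    ]
bar_middle [281.9 230.5] 0.73 [0.5525 0.0049 0.056 ]
travel_end [272.8 239.2] 0.76 [0.5574 0.0411 0.056 ]
{'clock': 0.8, 'qpos': array([-1.356 ,  0.2759,  1.5049,  0.    ,  1.3607, -0.121 ]), 'qd': array([ 0.    ,  0.0017, -0.0004, -0.0011,  0.001 ,  0.0004]), 'effort': array([ -0.0002, -41.659 , -24.6089,   0.0001,  -0.0001,  -0.    ]), 'position': array([ 0.1895, -0.5429,  0.2484]), 'ee_rot': array([0.0001, 0.9859, 0.1671, 0.    ]), 'contact_force': array([ 0.0574, -1.0781, -0.3276]), 'moment': array([ 0.069 , -0.0215, -0.0084]), 'gripper_force': 0.0, 'width': 0.08542273337134805} 0.017
```

```bash
python3 -c "
import cv2,numpy as np
a=cv2.imread('pics/top0.png');print(a.shape)"
```

```text
(420, 560, 3)
```

View pics/top0.png

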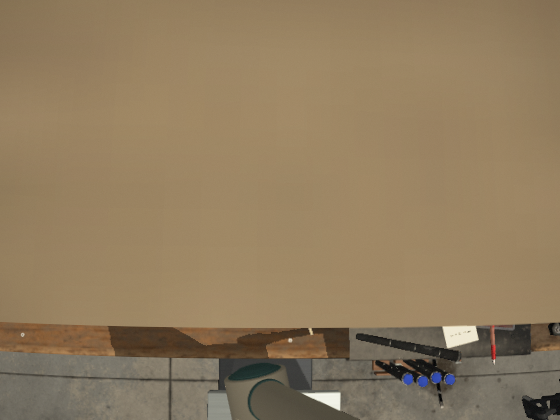

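View pics/side0.png

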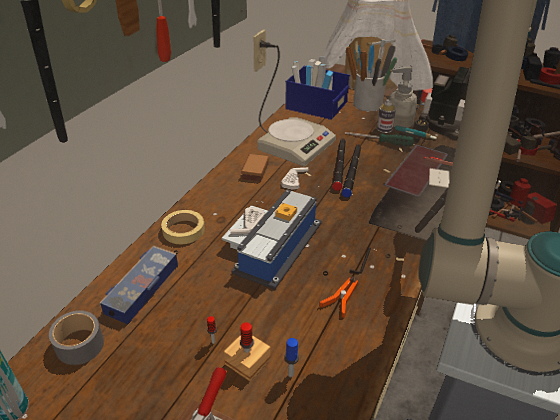

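The top view is blocked by a brown panel, so only the side camera is useful. It shows three pin-like things: red in the block (246,335), small red (211,325) and blue (291,350). The one meant is the red one in the wooden block, since blue is excluded and it is the larger red. Next I'll confirm that in an enlarged crop.

```bash
python3 -c "
import cv2
a=cv2.imread('pics/side0.png')
cv2.imwrite('pics/c1.png',cv2.resize(a[310:400,195:315],None,fx=6,fy=6,interpolation=2))
cv2.imwrite('pics/c2.png',cv2.resize(a[180:290,215:335],None,fx=5,fy=5,interpolation=2))"
```

```text
(no output)
```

View pics/c1.png

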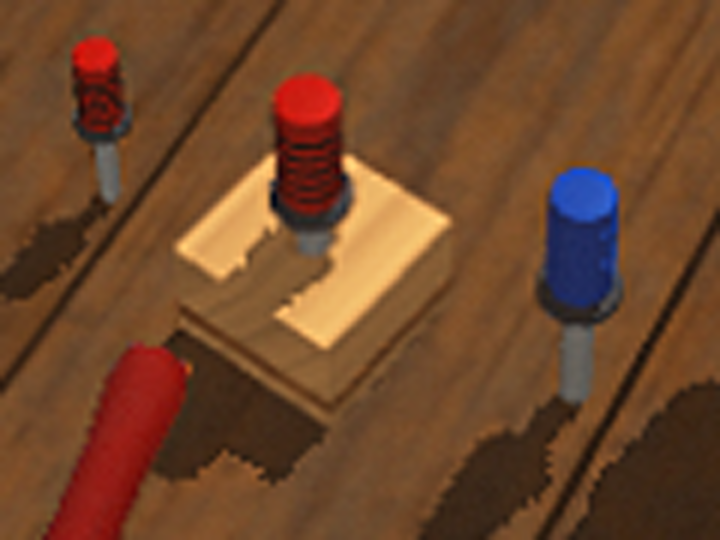

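View pics/c2.png

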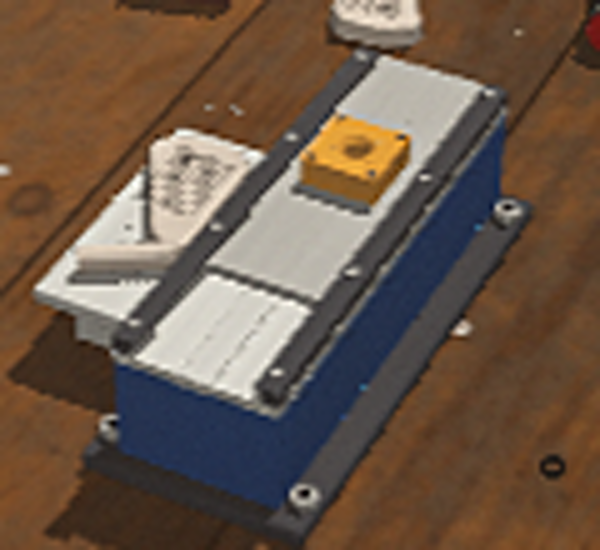

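The crop confirms it: the middle red pin stands in the wooden block with its grip top at pixel (246,326), and it is clearly larger than the left red one at (211,318). The brass bush mouth is at about (286,210), near the fixture's far (-y) end.

Run:
```python
from h import *
np.set_printoptions(precision=4,suppress=True)
im=get_image("side")
c1=lambda x,y:((x+.5)/6-.5+195,(y+.5)/6-.5+310)
c2=lambda x,y:((x+.5)/5-.5+215,(y+.5)/5-.5+180)
print("griptop",atz(im,c1(309,97),.104))
A,B,C=[atz(im,c1(*p),.04) for p in((176,247),(327,348),(452,219))]
print("block",A,B,C,(A+C)/2,np.linalg.norm(A-B),np.linalg.norm(B-C))
print("bush",atz(im,c2(357,150),.088))
F=np.array([atz(im,c2(*p),.088) for p in((344,115),(411,148),(368,182),(300,152))]);print(F,F.mean(0))
for z,p,q in((.01,(300,530),(532,212)),(.079,(125,325),(365,45)),(.079,(275,375),(498,88))):
    a,b=atz(im,c2(*p),z),atz(im,c2(*q),z);print("edge",a,b,np.degrees(np.arctan2(*(a-b)[:2])),np.linalg.norm(a-b))
for q,z in(("hex_key",0),("spring_clamp",0),("iron_head",0),("ferrule_box",0)):
    for r in place_of(q,im)[:2]: print(q,np.round(r["point"]),round(r["score"],2),atz(im,r["point"],z))
print([ (x["point"],x["score"]) for x in place_of("bush",im)])
s=get_state();print(rot(s["ee_rot"]))
```

```text
griptop [0.4712 0.3171 0.104 ]
block [0.5061 0.3409 0.04  ] [0.4481 0.3522 0.04  ] [0.4367 0.2937 0.04  ] [0.4714 0.3173 0.04  ] 0.05912059274395477 0.05959945392004867
bush [ 0.5602 -0.0316  0.088 ]
[[ 0.5771 -0.0529  0.088 ]
 [ 0.5389 -0.0441  0.088 ]
 [ 0.5457 -0.0125  0.088 ]
 [ 0.5828 -0.0185  0.088 ]] [ 0.5611 -0.032   0.088 ]
edge [0.51   0.1267 0.01  ] [ 0.5042 -0.1177  0.01  ] 1.3524743155304726 0.2444698970277413
edge [0.6006 0.1125 0.079 ] [ 0.5978 -0.1199  0.079 ] 0.6914953449588805 0.23238762682566155
edge [0.5296 0.1116 0.079 ] [ 0.5259 -0.1166  0.079 ] 0.9216444791126976 0.2282040289120779
hex_key [362. 260.] 0.51 [ 0.372 -0.043  0.   ]
spring_clamp [345. 296.] 0.59 [0.3669 0.0788 0.    ]
iron_head [296. 178.] 0.66 [ 0.647  -0.2807  0.    ]
ferrule_box [143. 289.] 0.72 [ 0.7624  0.2555 -0.    ]
[([281.9, 211.4], 0.75)]
[[ 0.9442  0.3295  0.    ]
 [ 0.3295 -0.9442 -0.0001]
 [-0.      0.0001 -1.    ]]
```

Emit:
apply_moves(deltas=[60, 275, -360, 0, 10, 60, 275, -360, 0, 10, 60, 275, -360, 0, 10, 60, 275, -360, 0, 10, 60, 275, -360, 0, 10, 60, 275, -360, 0, 10, 60, 549, -719, 0, 19.2, 60, 549, -719, 0, 19.2, 60, 549, -719, 0, 19.2, 60, 549, -719, 0, 19.2, 60, 549, -719, 0, 19.2, 60, 549, -719, 0, 19.2])

```text
clock: 2.1
position: [0.3437, -0.0707, 0.2488]
ee_rot: [0.0, 1.0, -0.0, 0.001]
contact_force: [1.1, 0.3, -0.5]
width: 0.0599
gripper_force: 0.0
```

Emit:
apply_moves(deltas=[60, 127, -388, 60, 0, 60, 127, -388, 60, 0, 60, 127, -388, 60, 0, 60, 127, -388, 60, 0, 60, 127, -388, 60, 0, 60, 127, -388, 60, 0, 60, 127, -388, 60, 0, 60, 127, -388, 60, 0, 60, 127, -388, 60, 0, 60, 127, -388, 60, 0, 60, 127, -388, 60, 0, 60, 127, -388, 60, 0])

```text
clock: 3.1
position: [0.4703, 0.317, 0.1873]
ee_rot: [0.0, 1.0, 0.002, -0.001]
contact_force: [-0.4, -0.1, 0.1]
width: 0.0603
gripper_force: 0.0
```

Run:
```python
from h import *
s=get_state();print(s["position"],s["ee_rot"],s["qpos"]); im=get_image("side"); save(im,"s1.png")
p=s["position"]; print("tcp px",proj(im,p),"pin top px",proj(im,[.4712,.3172,.104]))
a=cv2.imread("pics/s1.png")[250:400,150:350]; cv2.imwrite("pics/c3.png",cv2.resize(a,None,fx=4,fy=4,interpolation=2))
```

```text
[0.47032925 0.31700012 0.18728017] [ 4.59161957e-04  9.99998041e-01  1.81445066e-03 -6.44376262e-04] [ 4.70539997e-01  3.05491899e-01  1.61912907e+00 -2.52594769e-04
  1.21853630e+00  2.03779476e+00]
tcp px [np.float64(244.98485805351345), np.float64(292.88853536511726)] pin top px [np.float64(246.0223510645339), np.float64(325.80142206269477)]
```

View pics/c3.png

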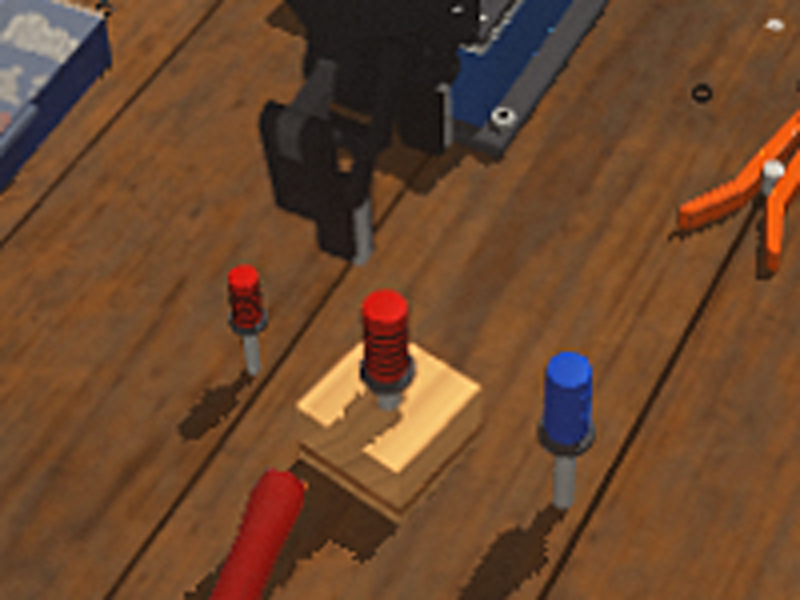

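The gripper is open and centred above the block: the pads are at crop (360,235) and (445,110), with their middle over the pin. Now I'll descend and grip.

Emit:
apply_moves(deltas=[60, 1, 0, 40, 0, 60, 1, 0, 75, 0, 60, 1, 0, 101, 0, 60, 1, 0, 101, 0, 30, 1, 0, 101, 0, 10, 1, 0, 101, 0, 10, 1, 0, 101, 0, 10, 1, 0, 101, 0, 10, 1, 0, 101, 0, 10, 1, 0, 101, 0, 10, 1, 0, 101, 0, 10, 1, 0, 101, 0], squeeze=50)

```text
clock: 4.15
position: [0.4729, 0.316, 0.0897]
ee_rot: [-0.001, 1.0, 0.001, 0.002]
contact_force: [-1.1, -1.6, 7.4]
width: 0.0185
gripper_force: 49.0
```

Emit:
apply_moves(deltas=[10, 0, 0, -3, 0, 10, 0, 0, -10, 0, 10, 0, 0, -25, 0, 10, 0, 0, -45, 0, 10, 0, 0, -70, 0, 10, 0, 0, -90, 0, 10, 0, 0, -90, 0, 10, 0, 0, -90, 0])

```text
clock: 4.82
position: [0.4717, 0.3158, 0.1785]
ee_rot: [-0.001, 1.0, 0.0, 0.001]
contact_force: [-0.2, 0.8, -1.5]
width: 0.0185
gripper_force: 49.1
```

Run:
```python
from h import *
s=get_state();print(s["position"],s["contact_force"],s["moment"],s["width"]); im=get_image("side"); save(im,"s2.png")
for q in("pin","pin_tip"): print(q,[(np.round(r["point"],1),round(r["score"],2)) for r in place_of(q,im)])
p=s["position"]; print("pred tip",proj(im,p-[0,0,.081]),"collar bottom",proj(im,p-[0,0,.029]),proj(im,p))
a=cv2.imread("pics/s2.png")[260:350,190:310]; cv2.imwrite("pics/c4.png",cv2.resize(a,None,fx=6,fy=6,interpolation=2))
```

```text
[0.47172554 0.31579234 0.17854952] [-0.23959439  0.80266345 -1.48784213] [ 0.00583617  0.01460978 -0.01878451] 0.018465555087862205
pin [(array([216.8, 342.2]), 0.72), (array([290.2, 374. ]), 0.7), (array([245.5, 329.4]), 0.47)]
pin_tip [(array([292. , 374.5]), 0.76), (array([249.3, 330.2]), 0.73), (array([211.5, 341.2]), 0.46), (array([249.1, 362.9]), 0.42)]
pred tip [np.float64(246.26196633971182), np.float64(327.51662163266735)] collar bottom [np.float64(245.31802621681027), np.float64(307.60683010096625)] [np.float64(244.76464830071544), np.float64(295.78576900765285)]
```

View pics/c4.png

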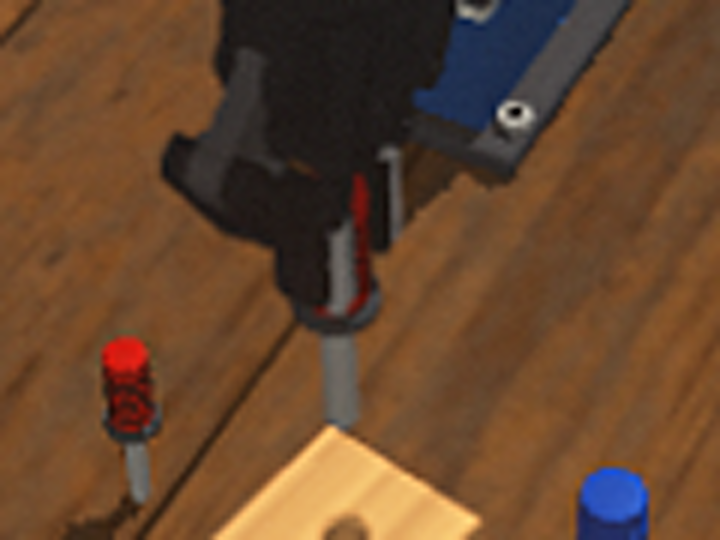

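The pin is held upright above the block, with its tip at crop (343,425), pixel (247,330); that puts the tip about 84.7 mm below the TCP. Next I'll go above the bush.

Emit:
apply_moves(deltas=[10, 0, 0, -22, 0, 10, 10, 40, -22, 0, 10, 20, 80, -22, 0, 10, 30, 115, -22, 0, 10, 40, 155, -22, 0, 10, 50, 195, -22, 0, 10, 60, 233, -22, 0, 10, 70, 271, -22, 0, 10, 80, 310, -22, 0, 10, 90, 349, -22, 0, 10, 90, 349, -22, 0, 10, 90, 349, -22, 0])

```text
clock: 5.97
position: [0.5613, -0.0356, 0.1976]
ee_rot: [-0.0, 1.0, -0.002, -0.002]
contact_force: [0.4, 1.2, -0.5]
width: 0.0184
gripper_force: 49.4
```

Emit:
apply_moves(deltas=[10, 0, 0, 5, 0, 10, 0, 0, 10, 0, 10, 0, 0, 10, 0, 10, 0, 0, 10, 0])

```text
clock: 6.3
position: [0.5607, -0.032, 0.1885]
ee_rot: [-0.0, 1.0, 0.001, -0.001]
contact_force: [0.2, -0.2, -0.4]
width: 0.0185
gripper_force: 49.4
```

Run:
```python
from h import *
s=get_state();print(s["position"],s["ee_rot"],s["contact_force"]); im=get_image("side"); save(im,"s3.png")
p=s["position"]; print("pred tip",proj(im,p-[0,0,.0847]),"bush pred",proj(im,[.5605,-.0318,.088]))
for q in("pin_tip","bush"): print(q,[(np.round(r["point"],1),round(r["score"],2)) for r in place_of(q,im)])
a=cv2.imread("pics/s3.png")[165:240,235:335]; cv2.imwrite("pics/c5.png",cv2.resize(a,None,fx=8,fy=8,interpolation=2))
```

```text
[ 0.56073854 -0.03200872  0.18846754] [-2.28262440e-04  9.99998595e-01  1.33603276e-03 -9.86864167e-04] [ 0.15952725 -0.23044145 -0.41465034]
pred tip [np.float64(286.0240508801477), np.float64(203.9075868354861)] bush pred [np.float64(285.94517413134884), np.float64(209.5105643136498)]
pin_tip [(array([290.2, 375.2]), 0.83), (array([210.7, 340.7]), 0.61), (array([285.4, 203.3]), 0.54)]
bush [(array([283.1, 206.5]), 0.94)]
```

View pics/c5.png

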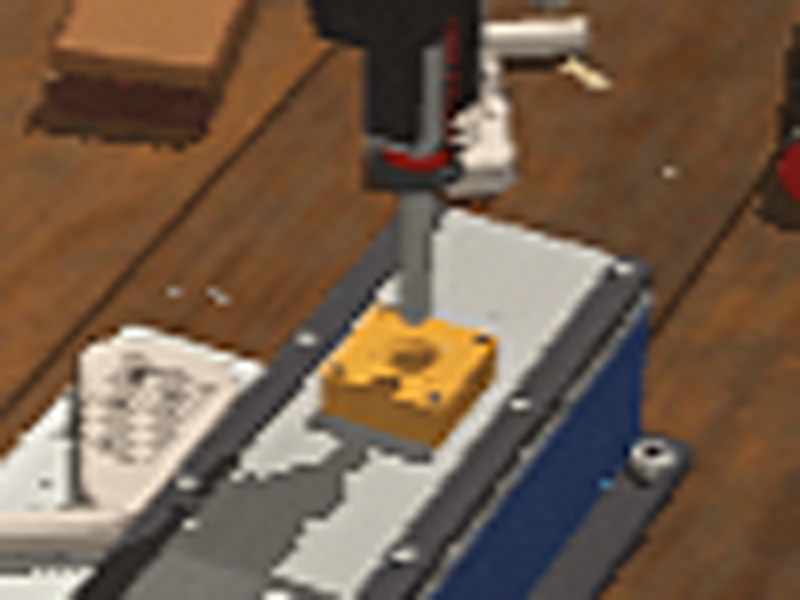

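The tip hangs just above the bush: its end is at crop (415,320) and the bore at (413,355), aligned within about 1–2 mm. I'll lower gently into the chamfer.

Emit:
apply_moves(deltas=[10, 0, 0, 5, 0, 10, 0, 0, 10, 0, 10, 0, 0, 12, 0, 10, 0, 0, 14, 0, 10, 0, 0, 16, 0, 10, 0, 0, 17, 0, 10, 0, 0, 17, 0])

```text
clock: 7.03
position: [0.5616, -0.0336, 0.1721]
ee_rot: [0.0, 1.0, 0.0, -0.0]
contact_force: [-0.9, 0.1, -1.0]
width: 0.0183
gripper_force: 49.4
```

Run:
```python
from h import *
s=get_state();print(s["position"],s["contact_force"],s["moment"])
```

```text
[ 0.56163808 -0.03359871  0.17212351] [-0.87682297  0.07328023 -0.99540875] [-0.01046511  0.01092914  0.01084407]
```

Emit:
apply_moves(deltas=[10, 0, 0, 1, 0, 10, 0, 0, 2, 0, 10, 0, 0, 3, 0, 10, 0, 0, 4, 0, 10, 0, 0, 4, 0])

```text
clock: 7.45
position: [0.5622, -0.0338, 0.1684]
ee_rot: [0.0, 1.0, 0.0, 0.001]
contact_force: [2.2, -0.4, -1.0]
width: 0.0187
gripper_force: 49.5
```

Emit:
apply_moves(deltas=[10, 0.3, 0, 1, 0, 10, 0.3, 0, 2, 0, 10, 0.3, 0, 3, 0, 10, 0.3, 0, 4, 0, 10, 0.3, 0, 4, 0])

```text
clock: 7.87
position: [0.5621, -0.0335, 0.1641]
ee_rot: [0.0, 1.0, 0.0, 0.0]
contact_force: [1.4, -1.9, 0.1]
width: 0.0187
gripper_force: 49.4
```

Emit:
apply_moves(deltas=[10, 0.2, 0, 2, 0, 10, 0.2, 0.2, 4, 0, 10, 0.2, 0.2, 6, 0, 10, 0.2, 0.2, 8, 0, 10, 0.2, 0.2, 10, 0, 10, 0.2, 0.2, 12, 0, 10, 0.2, 0.2, 14, 0, 10, 0.2, 0.2, 16, 0, 10, 0.2, 0.2, 18, 0, 10, 0.2, 0.2, 18, 0])

```text
clock: 8.7
position: [0.5621, -0.0336, 0.1459]
ee_rot: [-0.0, 1.0, 0.0, -0.0]
contact_force: [2.9, -2.0, -1.8]
width: 0.0188
gripper_force: 49.5
```

Emit:
apply_moves(deltas=[10, 0.5, 0, 1, 0, 10, 0.5, 0, 2, 0, 10, 0.5, 0, 3, 0, 10, 0.5, 0, 4, 0, 10, 0.5, 0, 5, 0, 10, 0.5, 0, 6, 0, 10, 0.5, 0, 7, 0, 10, 0.5, 0, 8, 0, 10, 0.5, 0, 8, 0])

```text
clock: 9.45
position: [0.5625, -0.0336, 0.1384]
ee_rot: [0.0, 1.0, 0.0, -0.0]
contact_force: [0.3, -0.9, 2.5]
width: 0.0183
gripper_force: 49.5
```

Contact with the bar is felt (2.5 N). I'll press a little more and begin the sweep.

Emit:
apply_moves(deltas=[10, 0, 0, 1, 0, 10, 0, 0, 2, 0, 10, 0, 0, 3, 0, 10, 0, -1, 3, 0, 10, 0, -2, 3, 0, 10, 0, -3, 3, 0, 10, 0, -4.5, 3, 0, 10, 0.1, -6, 3, 0, 10, 0.1, -7.5, 3, 0, 10, 0.1, -9, 3, 0, 10, 0.1, -9, 3, 0])

```text
clock: 10.37
position: [0.5628, -0.0244, 0.1355]
ee_rot: [0.0, 1.0, 0.0, 0.0]
contact_force: [0.8, -4.4, 4.6]
width: 0.0185
gripper_force: 50.0
```

Emit:
apply_moves(deltas=[10, 0, -1, 0, 0, 10, 0, -2, 0, 0, 10, 0, -3, 0, 0, 10, 0.1, -4, 0, 0, 10, 0.1, -5, 0, 0, 10, 0.1, -6, 0, 0])

```text
clock: 10.87
position: [0.5629, -0.0186, 0.1354]
ee_rot: [0.0, 1.0, 0.0, 0.0]
contact_force: [0.1, -4.4, 4.4]
width: 0.0187
gripper_force: 50.0
```

Emit:
apply_moves(deltas=[10, 0, -1, 0, 0, 10, 0, -2, 0, 0, 10, 0, -3, 0, 0, 10, 0.1, -4, 0, 0])

```text
clock: 11.2
position: [0.563, -0.0146, 0.1353]
ee_rot: [0.0, 1.0, 0.0, 0.0]
contact_force: [0.2, -4.8, 4.4]
width: 0.0184
gripper_force: 50.0
```

Emit:
apply_moves(deltas=[10, 0, -1, 0, 0, 10, 0, -2, 0, 0, 10, 0, -3, 0, 0, 10, 0.1, -4, 0, 0])

```text
clock: 11.53
position: [0.563, -0.0106, 0.1353]
ee_rot: [0.0, 1.0, 0.0, 0.0]
contact_force: [-0.4, -5.8, 5.8]
width: 0.0184
gripper_force: 50.0
```

Emit:
apply_moves(deltas=[10, 0, -1, 0, 0, 10, 0, -2, 0, 0, 10, 0, -3, 0, 0])

```text
clock: 11.78
position: [0.563, -0.0076, 0.1353]
ee_rot: [0.0, 1.0, 0.0, 0.0]
contact_force: [0.3, -4.6, 5.3]
width: 0.0187
gripper_force: 50.0
```

Emit:
apply_moves(deltas=[10, 0, -1, 0, 0, 10, 0, -2, 0, 0, 10, 0, -3, 0, 0])

```text
clock: 12.03
position: [0.563, -0.0046, 0.1353]
ee_rot: [0.0, 1.0, 0.0, 0.0]
contact_force: [0.3, -5.4, 5.5]
width: 0.0187
gripper_force: 50.0
```

Emit:
apply_moves(deltas=[10, 0, -1, 0, 0, 10, 0, -2, 0, 0, 10, 0, -3, 0, 0])

```text
clock: 12.28
position: [0.563, -0.0016, 0.1353]
ee_rot: [0.0, 1.0, 0.0, 0.0]
contact_force: [0.9, -4.6, 5.5]
width: 0.0183
gripper_force: 50.1
```

Emit:
apply_moves(deltas=[10, 0, -1, 0, 0, 10, 0, -2, 0, 0])

```text
clock: 12.45
position: [0.5627, 0.0017, 0.1347]
ee_rot: [-0.001, 1.0, -0.0, -0.0]
contact_force: [1.7, -1.6, 0.7]
width: 0.0186
gripper_force: 49.6
```

Emit:
apply_moves(deltas=[10, 0, -1, 0, 0, 10, 0, -2, 0, 0])

```text
clock: 12.62
position: [0.5627, 0.0031, 0.1346]
ee_rot: [-0.001, 1.0, 0.0, -0.0]
contact_force: [2.0, -2.3, -1.4]
width: 0.0185
gripper_force: 49.4
```

The vertical force has vanished, so the bar has sprung up round the pin. I'll feel for the edge with one small step.

Emit:
apply_moves(deltas=[10, 0, -0.5, 0, 0, 10, 0, -1, 0, 0])

```text
clock: 12.78
position: [0.5627, 0.0034, 0.1347]
ee_rot: [0.0, 1.0, 0.0, -0.0]
contact_force: [1.5, -2.6, -1.9]
width: 0.0183
gripper_force: 49.3
```

Emit:
apply_moves(deltas=[10, 0, -0.5, 0, 0, 10, 0, -1, 0, 0, 10, 0, -1, 0, 0])

```text
clock: 13.03
position: [0.5627, 0.0038, 0.1348]
ee_rot: [0.001, 1.0, 0.0, -0.0]
contact_force: [1.7, -4.2, -3.8]
width: 0.0186
gripper_force: 49.1
```

It has caught: the sideways motion stops with the force rising. I'll ease back and push home.

Emit:
apply_moves(deltas=[10, 0.3, 0.8, 0, 0, 10, 0.3, 1.3, 1, 0, 10, 0.3, 1.3, 2.5, 0, 10, 0.3, 1.3, 4, 0, 10, 0.3, 1.3, 5.5, 0, 10, 0.3, 1.3, 7, 0, 10, 0.3, 1.3, 7, 0])

```text
clock: 13.62
position: [0.563, 0.0033, 0.128]
ee_rot: [-0.0, 1.0, 0.0, -0.0]
contact_force: [0.7, -1.2, -1.4]
width: 0.0187
gripper_force: 49.4
```

Emit:
apply_moves(deltas=[10, 0, 0, 1.5, 0, 10, 0, 0, 3, 0, 10, 0, 0, 4, 0, 10, 0, 0, 5, 0, 10, 0, 0, 6, 0, 10, 0, 0, 6.5, 0, 10, 0, 0, 7, 0, 10, 0, 0, 7, 0])

```text
clock: 14.28
position: [0.5631, 0.0031, 0.1211]
ee_rot: [-0.0, 1.0, 0.0, -0.0]
contact_force: [0.2, 0.1, -1.3]
width: 0.0185
gripper_force: 49.4
```

Emit:
apply_moves(deltas=[10, 0, 0, 0.7, 0, 10, 0, 0, 1.4, 0, 10, 0, 0, 1.4, 0])

```text
clock: 14.53
position: [0.5632, 0.0031, 0.1209]
ee_rot: [-0.0, 1.0, 0.0, 0.0]
contact_force: [-2.1, 0.8, 6.0]
width: 0.0186
gripper_force: 50.2
```

Emit:
apply_moves(deltas=[10, 0, 0, 0.5, 0, 10, 0, 0, 1, 0, 10, 0, 0, 1, 0])

```text
clock: 14.78
position: [0.5632, 0.0031, 0.1209]
ee_rot: [0.0, 1.0, 0.0, 0.0]
contact_force: [-3.8, 0.2, 10.3]
width: 0.0185
gripper_force: 50.8
```

The collar is seated at the expected height. I'll relax, open and retreat.

Emit:
apply_moves(deltas=[10, 0, 0, -1, 0, 10, 0, 0, -2, 0, 30, 0, 0, -2, 0, 55, 0, 0, -2, 0, 55, 0, 0, -2, 0, 55, 0, 0, -2, 0, 55, 0, 0, -10, 0, 55, 0, 0, -30, 0, 55, 0, 0, -60, 0, 55, 0, 0, -100, 0, 55, 0, 0, -120, 0, 55, 0, 0, -120, 0])

```text
clock: 15.78
position: [0.5664, 0.0027, 0.2452]
ee_rot: [0.001, 1.0, 0.0, 0.006]
contact_force: [0.2, 0.3, 0.6]
width: 0.0553
gripper_force: 0.0
```

Emit:
apply_moves(deltas=[55, -100, 0, -50, 0, 55, -150, 0, -50, 0, 55, -150, 0, -50, 0, 55, -150, 0, -50, 0, 55, -150, 0, -50, 0])

```text
clock: 16.2
position: [0.4074, 0.0035, 0.2903]
ee_rot: [0.0, 1.0, 0.0, -0.001]
contact_force: [-0.3, 0.7, -1.9]
width: 0.055
gripper_force: 0.0
```

Run:
```python
from h import *
s=get_state();print(s["position"],s["contact_force"],s["clock"]); im=get_image("side"); save(im,"s4.png")
print("pred top",proj(im,[.5632,.0031,.135]))
a=cv2.imread("pics/s4.png")[150:300,200:400]; cv2.imwrite("pics/c6.png",cv2.resize(a,None,fx=4,fy=4,interpolation=2))
```

```text
[0.40739999 0.00352425 0.29034737] [-0.34810905  0.71730628 -1.85773631] 16.2
pred top [np.float64(278.3591581734794), np.float64(200.7714997791807)]
```

View pics/c6.png

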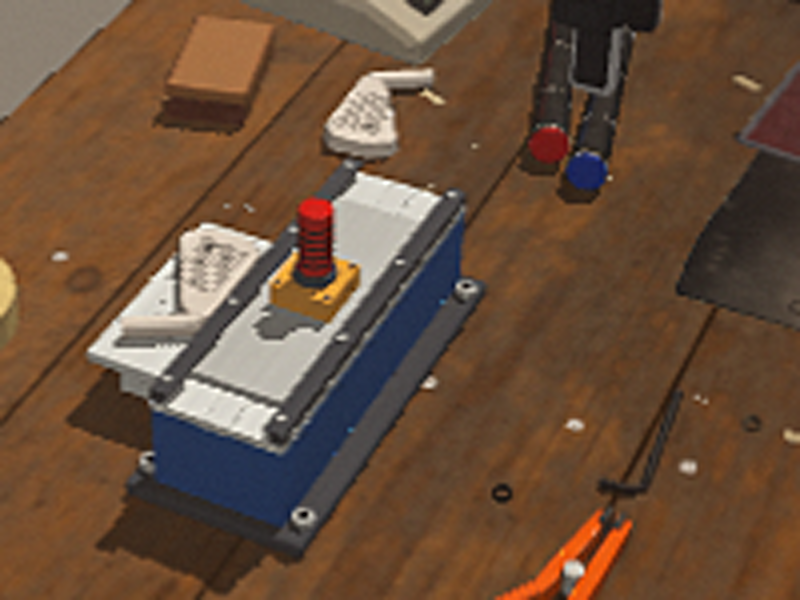

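The pin stands upright with its collar flat on the bush (crop (316,280)), its top at (316,207) as predicted, and the gripper is clear.

```bash
python3 -c "
from rig import sign_off
print(sign_off())"
```

```text
the job is handed in; nothing more can be done
None
```

The larger red pin went through the bush and swept along until it caught in the bar's hole. It is now fully home with its collar on the bush, and the job was handed in at about 16 s, with the gripper clear.

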